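Push the seed tray between the clay blocks into the watering bay

TASK

Push the black six-cell seed tray along the bench, through the narrow gap between the two clay blocks and into the watering bay, until its leading short side is fully home and square against the bay's back board. Only push it with the fingers: the tray stays flat on the bench and is never lifted or tipped. Leave the pot, the saucer, the trowel and the spray bottle where they are.

Things in the scene. Friction and masses are not known exactly. Their poses are not given: they have to be found in the camera images.
- tray: Loose black plastic seed tray, open top, 2 x 3 cells; 76 mm along its x, 116 mm along its y, 40 mm high, straight upright outer sides, 0.13 to 0.25 kg (hidden). Origin: centre of its underside; z up. It starts flat on the bench outside the gap (bay's -y side), its long side up to 0.45 rad off the bay's y axis, its centre up to 45 mm off that axis. Slides when pushed.
- bay: Watering bay fixed to the bench: two clay blocks with a timber pen behind. Origin: on the bench midway between the blocks; +y is the way in, through the gap to the back board; x runs across the gap. Gap 84 mm wide (x -42 to +42 mm), y -30 to +30 mm. Pen: floor is the bench; side boards 30 mm high, inner faces at x = -52 and +52 mm. Tray home: its centre at y = 102 mm.
- block_a (a point): Centre of the top of the clay block on the bay's -x side (terracotta, 70 mm in the bay's x, 60 mm in its y, 45 mm high, fixed). Axes as the bay's.
- block_b (a point): Centre of the top of the clay block on the bay's +x side; same size, fixed. Axes as the bay's.
- back_board (a point): Middle of the top edge of the back board's inner face (40 mm above the bench, at the bay's y = 160 mm). The tray's leading short side ends against this face, its trailing side then 14 mm past the blocks. A black drip pipe (radius 6 mm, brass nozzles) runs along the board 10 mm behind the face, its top 78 mm above the bench. Axes as the bay's.
- pot: Bystander: small empty terracotta flower pot, rim radius 36 mm, 65 mm high, standing to the right of the work (-y). Origin: centre of its underside.
- saucer: Bystander: terracotta saucer, radius 50 mm, 16 mm high, on the far side of the bay (+x). Origin: centre of its underside.
- trowel: Bystander: hand trowel lying flat, wooden handle towards its -x, pointed steel blade towards its +x, about 275 mm long, 60 mm wide, 28 mm high, between the bay and the robot, to the left. Origin: on the bench near its middle.
- sprayer: Bystander: white hand spray bottle with black trigger head, radius 38 mm, 192 mm high, left of the bay (+y). Origin: centre of its underside.

How it is judged:
By the outcome, as a careful person would: the job done as asked, in the order asked, and still so for the second after the job is handed in, with the robot touching nothing.
It also fails if it takes over 67 s, if anything falls off the work surface, if the arm or the gripper's body presses on something with over 40 N, if the wrist force passes 120 N, or if a joint passes its speed limit or range.

ROBOT

A 7-joint arm with a two-finger parallel gripper is mounted at the origin on the work surface. World frame = base frame: x ahead of the robot, y to its left, z up, the work surface at z = 0. Lengths are in m, angles in rad, forces in N, time in s.
With the tool pointing down it reaches from about 0.4 to 0.875 m from the base axis. Payload 19.3 kg.
Tool frame: the origin (TCP) lies at the very end of the fingers, on their centre line; the grasp point (between the pads) lies 19 mm behind it; z points along the fingers, y is the direction in which the jaws open and shut (so a half turn about z gives the same grasp; the last joint's range is limited). The gripper opens to 85 mm and grips with 20 to 120 N. Pads are 22 mm wide; open, the fingers measure 114 mm over their backs; the gripper's body (76 mm by 85 mm) begins 54 mm behind the grasp point. The pads swing forward as they close: fully open they stand 13 mm farther back than shut.
Start: joints at [-1.346, 0.521, -0.036, 1.599, 0.021, 1.021, -0.113], TCP at [0.182, 0.598, 0.231] pointing down, gripper open.
Joint ranges: [-2.91, 2.91], [-0.3, 2.13], [-1.5, 1.42], [0.17, 2.43], [-1.26, 4.41], [0.16, 1.93], [-2.52, 2.52]. Speed limits (rad/s): [1.89, 1.89, 2.39, 2.39, 3.01, 3.01, 3.01].

INTERFACE

Orientations are given as [roll, pitch, yaw] about the fixed x, y, z axes, in that order (R = Rz(yaw) Ry(pitch) Rx(roll)).
In Python, from workcell import bot, grab_frame, calibration, workorder gives the robot as it stands.
- The arm moves only by the tool move_arm, never from a script. Its arguments are lists of equal length, an entry for each row: "jaw": the closure in counts, from 0 (fully open) to 255 (shut); "dp": the shift along the tool's x, y, z in units of 800 mm (1.0 is 800 mm), a list of three; "rotation": the turn, a rotation vector about the tool's x, y, z in units of pi rad (1.0 is pi rad), a list of three. In form: {"jaw": [jaw, ...], "dp": [[dx, dy, dz], ...], "rotation": [[rx, ry, rz], ...]}. A call has 1 to 10 rows; each row shifts and turns the commanded pose from where the row before left it, along the tool's axes as they then stand; what a row does not reach is not made up. A row lasts 1/8 s, in which the tool goes at most 62.5 mm and 10.7 degrees, less where a joint would pass 70% of its speed; a pose out of reach is approached as far as the arm can. A call with a number of a shift or a turn outside -1 to 1 is refused whole. A call with a gripper value outside its range is refused whole. The fingers move at their own pace and stop on an object; "squeeze" is the grip in N (left out, the last holds). Time passes only in rows, so rows that do not move let the fingers close. It gives the time, the measured TCP pose, the force and the opening at its end, in the units of the state.
- bot.observe(): the state, without advancing time (a new reading comes with each control period).
- grab_frame(name): name is "scene" or "top" or "wrist"; returns the picture (480x640x3 uint8, blue, green, red); there is no depth.
- calibration(name): a dict with "camera_matrix" (3x3 intrinsics, pixels), "T" (4x4, takes a point from camera to world coordinates). Camera axes: x right, y down, z forward; pixel columns grow to the right and rows downward; lengths in m; the calibration is good to about 2 mm. A picture is of the moment at which its call begins: read the wrist's pose just before it. calibration takes no time and is no camera call; for the wrist camera it gives the pose at the moment of the call.
- workorder.job_done(): hands the job in, once; it reports no verdict.
The state is a dict: "clock": time; "qpos": joint angles; "qd": joint speeds; "joint_efforts": joint torques, N m; "position": TCP position; "tool_rot": TCP orientation; "force": force on the tool from outside, world axes, zero at the start; "moment": the same for the moment, N m; "grip_width": finger opening in m.
Only numpy, scipy, OpenCV 4.12 (cv2) and the standard library are available. Lean on these libraries where they do the work, as an engineer would, in place of code of your own. Each camera call takes 0.05 s, during which the arm holds its last target. There are 200 camera calls.

## Working session

There is one attempt and no reset: what is moved stays moved. The work goes in short steps, Python scripts to look and compute and a tool call to move; the robot and the scene stay as the last step left them, time stands still between calls to the robot, and variables do not carry over. Pictures are saved under pics/ and viewed, about 8 in all and at most 12, crops included, and the job is handed in when it is done.

Besides the shell and the picture viewer there is one more tool, called after ">>>" by a JSON object that holds its "name" and its "arguments". move_arm: Moves the arm, as the interface text tells. Shifts and turns lie within -1 to 1; 1 stands for 800 mm of shift or pi rad of turn. Its arguments: {"type":"object","properties":{"jaw":{"type":"array","items":{"type":"number"}},"dp":{"type":"array","items":{"type":"array","items":{"type":"number","minimum":-1,"maximum":1}}},"rotation":{"type":"array","items":{"type":"array","items":{"type":"number","minimum":-1,"maximum":1}}},"squeeze":{"type":"number"}},"required":["jaw","dp","rotation"]}

```bash
mkdir -p pics; ls
python3 - <<'E'
from workcell import bot, grab_frame, calibration, workorder
import cv2,numpy as np
s=bot.observe();print({k:np.round(v,3).tolist() for k,v in s.items()})
for n in("scene","top"):
    cv2.imwrite(f"pics/{n}0.png",grab_frame(n));c=calibration(n);print(n,np.round(c["camera_matrix"],1).tolist(),np.round(c["T"],3).tolist())
E
```

```text
pics
{'clock': 0.0, 'qpos': [-1.346, 0.522, -0.036, 1.6, 0.021, 1.021, -0.113], 'qd': [-0.0, 0.0, -0.002, 0.0, 0.0, -0.001, -0.0], 'joint_efforts': [0.001, -92.711, 1.98, -36.994, 0.018, 0.008, -0.0], 'position': [0.182, 0.598, 0.231], 'tool_rot': [-3.14, 0.0, 2.847], 'force': [0.534, 0.699, 0.551], 'moment': [-0.03, 0.014, 0.039], 'grip_width': 0.086}
scene [[525.4, 0.0, 315.9], [0.0, 525.4, 243.4], [0.0, 0.0, 1.0]] [[0.813, 0.464, -0.352, 1.022], [0.582, -0.661, 0.473, -0.61], [-0.013, -0.59, -0.807, 1.118], [0.0, 0.0, 0.0, 1.0]]
top [[496.3, 0.0, 314.7], [0.0, 496.3, 241.1], [0.0, 0.0, 1.0]] [[-0.025, -0.99, 0.137, 0.371], [-1.0, 0.022, -0.021, -0.003], [0.018, -0.138, -0.99, 1.351], [0.0, 0.0, 0.0, 1.0]]
```

View pics/top0.png

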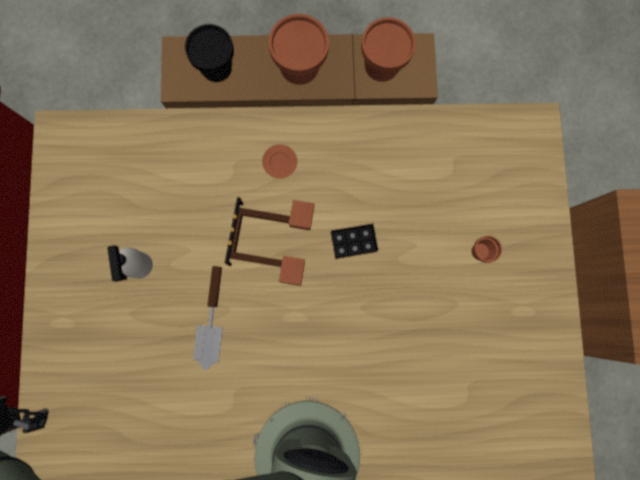

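View pics/scene0.png

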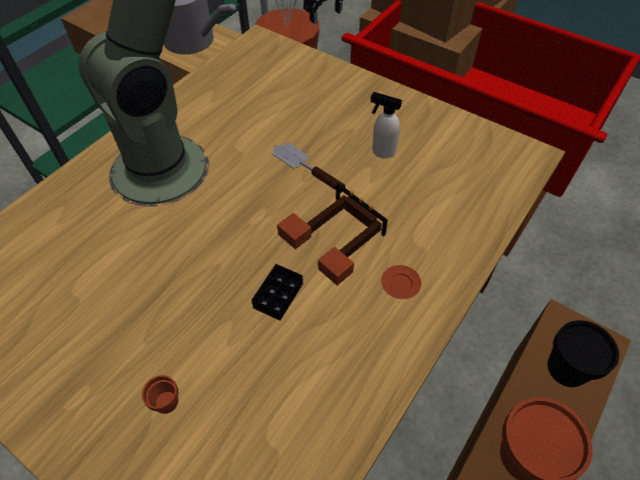

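Top view: tray around (355,241), blocks at (302,215) and (292,271), back board with drip pipe at (234,232). The way in runs image-left (+y). The scene view agrees.

```bash
cat > h.py <<'E'
import cv2,numpy as np
from workcell import bot, grab_frame, calibration
def ray(c,p):
    K=np.array(c["camera_matrix"]);T=np.array(c["T"]);d=T[:3,:3]@np.linalg.solve(K,[p[0],p[1],1]);return T[:3,3],d
def plane(c,p,z):
    o,d=ray(c,p);return (o+d*(z-o[2])/d[2])[:2]
def tri(c1,p1,c2,p2):
    o,d=ray(c1,p1);q,e=ray(c2,p2);s=np.linalg.lstsq(np.c_[d,-e],q-o,rcond=None)[0]
    return (o+d*s[0]+q+e*s[1])/2, np.linalg.norm(o+d*s[0]-q-e*s[1])
def blobs(m,roi,amin=80):
    x0,y0,x1,y1=roi;k=np.zeros_like(m);k[y0:y1,x0:x1]=m[y0:y1,x0:x1]
    cs=[c for c in cv2.findContours(k,cv2.RETR_EXTERNAL,cv2.CHAIN_APPROX_NONE)[0] if cv2.contourArea(c)>amin]
    return sorted(cs,key=cv2.contourArea,reverse=True)
E
cat > m.py <<'E'
from h import *
I={n:cv2.imread(f"pics/{n}0.png") for n in("top","scene")}
C={n:calibration(n) for n in I}
R={"top":dict(tray=(322,215,390,268),blk=(275,195,325,292)),"scene":dict(tray=(245,255,310,325),blk=(270,205,360,290))}
cent={}
for n in I:
    hsv=cv2.cvtColor(I[n],cv2.COLOR_BGR2HSV)
    dark=((hsv[...,2]<55)*255).astype(np.uint8)
    dark=cv2.morphologyEx(dark,cv2.MORPH_CLOSE,np.ones((9,9)))
    t=blobs(dark,R[n]["tray"])[0]; r=cv2.minAreaRect(t); print(n,"tray",np.round(r[0]),np.round(r[1]),r[2])
    hull=cv2.approxPolyDP(cv2.convexHull(t),3,True)[:,0];print(" poly",hull.tolist())
    if n=="top":
        W=np.array([plane(C[n],p,.04) for p in t[:,0]]);q=cv2.minAreaRect((W*1000).astype(np.float32));print(" world mm",q, cv2.boxPoints(q).round().tolist())
    h,s,v=cv2.split(hsv)
    red=(((h<15)|(h>170))&(s>120)&(v>70)); 
    bl=blobs((red*255).astype(np.uint8),R[n]["blk"])
    for b in bl[:2]:
        k=np.zeros(v.shape,np.uint8);cv2.drawContours(k,[b],-1,255,-1)
        th=cv2.threshold(v[k>0],0,255,cv2.THRESH_OTSU)[0]
        top=((v>th)&(k>0)).astype(np.uint8)*255
        tb=blobs(top,R[n]["blk"],50)[0];M=cv2.moments(tb);c=(M["m10"]/M["m00"],M["m01"]/M["m00"])
        cent.setdefault(n,[]).append(c)
        W=np.array([plane(C[n],p,.045) for p in tb[:,0]])*1000;B=cv2.minAreaRect(W.astype(np.float32))
        print(" blk",np.round(c,1),th,cv2.contourArea(b),cv2.contourArea(tb),"world",np.round(plane(C[n],c,.045),4),B)
T=sorted(cent["top"],key=lambda c:c[1]);S=sorted(cent["scene"],key=lambda c:-c[0])
for a,b in zip(T,S): print("tri",tri(C["top"],a,C["scene"],b))
a=cv2.resize(I["top"][180:300,215:395],None,fx=4,fy=4,interpolation=cv2.INTER_CUBIC);cv2.imwrite("pics/z.png",a)
E
python3 m.py
```

```text
top tray [354. 241.] [27. 42.] 80.53767395019531
 poly [[372, 225], [376, 250], [336, 257], [332, 231]]
 world mm ((551.5379638671875, -136.01512145996094), (72.66165924072266, 113.25678253173828), 8.175212860107422) [[508.0, -85.0], [524.0, -197.0], [596.0, -187.0], [579.0, -75.0]]
 blk [291.5 270.3] 111.0 565.0 555.0 world [0.4756 0.0321] ((475.81121826171875, 31.98056411743164), (60.19586944580078, 70.19541931152344), 79.17774963378906)
 blk [301.1 213.5] 116.0 562.0 509.0 world [0.6273 0.0036] ((627.234375, 3.1757469177246094), (60.3775634765625, 68.4363021850586), 78.37151336669922)
scene tray [277. 291.] [35. 53.] 32.00538635253906
 poly [[276, 264], [302, 279], [280, 319], [254, 308], [252, 303]]
 blk [335.7 260.8] 108.0 545.0 497.0 world [0.6252 0.0039] ((625.0096435546875, 4.390106201171875), (57.83908462524414, 70.14042663574219), 80.59762573242188)
 blk [293.7 225.5] 105.0 469.0 430.5 world [0.4736 0.0326] ((473.1607666015625, 33.139278411865234), (57.591915130615234, 69.6454849243164), 79.58853912353516)
tri (array([0.62639333, 0.0031559 , 0.04716002]), np.float64(0.0013136556758478156))
tri (array([0.47509829, 0.03165081, 0.04725893]), np.float64(0.0010075048010232484))
```

View pics/z.png

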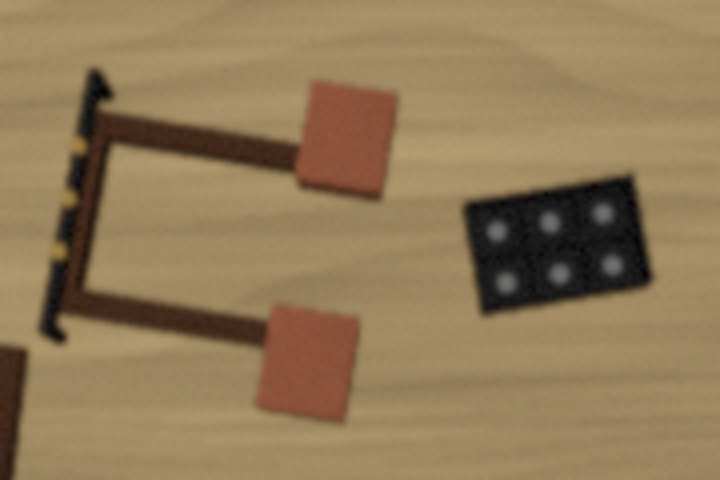

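Bay in world: origin (551,18) mm, yaw −0.185 rad, block spacing 154 mm and top height 47 mm, both as expected. The tray sits at bay (+29,−151), turned +0.33 rad. I'll first push its +x long side with both fingers spread along bay y, which squares and centres it. Then I'll push the trailing side.

>>> {"name": "move_arm", "arguments": {"jaw": [60,60,60,60,60,60,60,60,60,60], "dp": [[0,0,-0.04],[-0.0548,-0.0485,0],[-0.0548,-0.0485,0],[-0.0548,-0.0485,0],[-0.0548,-0.0485,0],[-0.0548,-0.0485,0],[-0.0548,-0.0485,0],[-0.0548,-0.0485,0],[-0.0548,-0.0485,0],[-0.0548,-0.0485,0]], "rotation": [[0,0,0],[0,0,0],[0,0,0],[0,0,0],[0,0,0],[0,0,0],[0,0,0],[0,0,0],[0,0,0],[0,0,0]]}}

```text
clock: 1.35
position: [0.4583, 0.1475, 0.2633]
tool_rot: [3.141, 0.0, 2.847]
force: [2.1, 1.2, 0.9]
grip_width: 0.0651
```

>>> {"name": "move_arm", "arguments": {"jaw": [60,60,60,60,60,60,60,60], "dp": [[-0.0548,-0.0485,0],[-0.0548,-0.0485,0],[-0.0548,-0.0485,0],[-0.0548,-0.0485,0],[-0.0548,-0.0485,0],[-0.0548,-0.0485,0],[0,0,0],[0,0,0]], "rotation": [[0,0,0],[0,0,0],[0,0,0],[0,0,0],[0,0,0],[0,0,0],[0,0,-0.035],[0,0,0]]}}

```text
clock: 2.35
position: [0.6415, -0.1502, 0.2626]
tool_rot: [3.141, -0.001, 2.956]
force: [0.1, 0.1, 0.9]
grip_width: 0.0648
```

>>> {"name": "move_arm", "arguments": {"jaw": [60,60,60,60,60,60,60], "dp": [[0,0,0.065],[0,0,0.065],[0,0,0.065],[0,0,0.065],[0,0,0.035],[0,0,0.02],[0,0,0]], "rotation": [[0,0,0],[0,0,0],[0,0,0],[0,0,0],[0,0,0],[0,0,0],[0,0,0]]}}

```text
clock: 3.22
position: [0.6415, -0.1495, 0.011]
tool_rot: [-3.142, -0.001, 2.956]
force: [1.0, 0.0, -0.1]
grip_width: 0.0655
```

>>> {"name": "move_arm", "arguments": {"jaw": [60,60,60,60,60,60,60,60,60,60], "dp": [[0.0085,0,0],[0.0085,0,0],[0.0085,0,0],[0.0085,0,0],[0.0085,0,0],[0.0085,0,0],[0.0085,0,0],[0.0085,0,0],[0.0085,0,0],[0.0085,0,0]], "rotation": [[0,0,0],[0,0,0],[0,0,0],[0,0,0],[0,0,0],[0,0,0],[0,0,0],[0,0,0],[0,0,0],[0,0,0]]}}

```text
clock: 4.47
position: [0.5744, -0.1374, 0.0113]
tool_rot: [-3.142, 0.0, 2.957]
force: [1.0, -0.4, 1.1]
grip_width: 0.0656
```

Run:
```python
from h import *
s=bot.observe();print(s["position"],s["force"])
a=grab_frame("top");b=grab_frame("wrist");cv2.imwrite("pics/t1.png",a)
c=calibration("wrist");print(np.round(c["T"],3).tolist())
a=cv2.resize(a[180:300,215:395],(540,360),interpolation=cv2.INTER_CUBIC)
cv2.imwrite("pics/w1.png",b)
cv2.imwrite("pics/c1.png",np.vstack([a[:, :540],cv2.resize(b,(320,240))[:, :].repeat(1,0) if 0 else cv2.copyMakeBorder(cv2.resize(b,(320,240)),0,0,0,220,0)]))
```

```text
[ 0.57444763 -0.1374059   0.01131529] [ 0.96348699 -0.3614788   1.06676866]
[[0.185, 0.93, 0.317, 0.493], [0.983, -0.175, -0.06, -0.123], [-0.0, 0.322, -0.947, 0.154], [0.0, 0.0, 0.0, 1.0]]
```

View pics/c1.png

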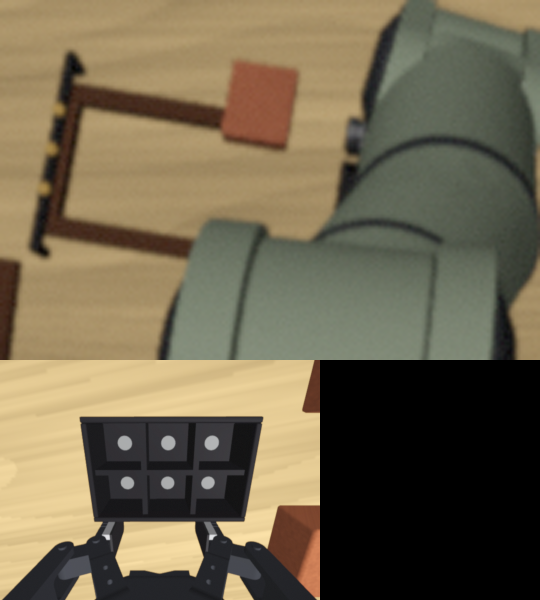

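Wrist view: the tray is lined up with the fingers, with the rim at about (160..525, 115..320) full-scale. The arm hides it in the top view, so I'll measure from the wrist picture.

```bash
cat >> h.py <<'E'
O=np.array([551.1,17.6]);A=-0.185;Rb=np.array([[np.cos(A),np.sin(A)],[-np.sin(A),np.cos(A)]])  # world->bay rows
def bay(w): return Rb@(np.asarray(w)*1000-O)
def wristtray(img,c,rmax,z=.04,thr=75):
    v=cv2.GaussianBlur(img,(3,3),0).max(axis=2);m=((v<thr)*255).astype(np.uint8);m[rmax:]=0
    m=cv2.morphologyEx(m,cv2.MORPH_CLOSE,np.ones((45,45)));
    t=max(cv2.findContours(m,cv2.RETR_EXTERNAL,cv2.CHAIN_APPROX_NONE)[0],key=cv2.contourArea)
    q=cv2.approxPolyDP(cv2.convexHull(t),12,True)[:,0]
    P=np.array([bay(plane(c,p,z)) for p in t[:,0]]);r=cv2.minAreaRect(P.astype(np.float32))
    print("poly",q.tolist(),"\nbay",[bay(plane(c,p,z)).round(1).tolist() for p in q],"\nrect",r)
E
python3 - <<'E'
from h import *
s=bot.observe();print("tcp bay",bay(s["position"][:2]))
wristtray(cv2.imread("pics/w1.png"),calibration("wrist"),324)
E
```

```text
tcp bay [  51.08057029 -148.04654676]
poly [[524, 115], [486, 321], [190, 321], [161, 115]] 
bay [[-34.7, -85.2], [38.7, -85.5], [38.6, -198.1], [-34.8, -198.2]] 
rect ((2.253917694091797, -141.73516845703125), (113.62335968017578, 74.63421630859375), 89.94985961914062)
```

Tray now square (angle ≈0) at bay x ≈ +2. I'll push 2 mm more, back off, lift, and go behind the trailing side.

>>> {"name": "move_arm", "arguments": {"jaw": [60,60,60,60,60,60,60,60,60,60], "dp": [[0.0026,0,0],[0,0,0],[-0.025,0,0],[0,0,-0.07],[0,0,-0.07],[0,0,-0.07],[0.0216,-0.0272,0],[0.0216,-0.0272,0],[0.0216,-0.0272,0],[0.0216,-0.0272,0]], "rotation": [[0,0,0],[0,0,0],[0,0,0],[0,0,0],[0,0,0],[0,0,0],[0,0,0],[0,0,0],[0,0,0],[0,0,0]]}}

```text
clock: 5.82
position: [0.5078, -0.2141, 0.1793]
tool_rot: [-3.142, -0.0, 2.957]
force: [0.9, -0.2, -0.2]
grip_width: 0.0657
```

>>> {"name": "move_arm", "arguments": {"jaw": [150,150,150,150,150,150,150,150,150,150], "dp": [[0,0,0],[0,0,0],[0,0,0],[0,0,0],[0,0,0],[0,0,0],[0,0,0],[0,0,0],[0,0,0],[0,0,0]], "rotation": [[0,0,0.055],[0,0,0.055],[0,0,0.055],[0,0,0.055],[0,0,0.055],[0,0,0.055],[0,0,0.055],[0,0,0.055],[0,0,0.055],[0,0,0.005]]}}

```text
clock: 7.08
position: [0.5085, -0.2134, 0.1791]
tool_rot: [-3.141, 0.0, 1.386]
force: [0.4, -0.0, -0.1]
grip_width: 0.0349
```

Run:
```python
from h import *
s=bot.observe();print("tcp bay",bay(s["position"][:2]),s["tool_rot"],s["grip_width"],s["position"],s["qpos"])
b=grab_frame("wrist");cv2.imwrite("pics/w2.png",b)
wristtray(b,calibration("wrist"),480)
```

```text
tcp bay [   0.66499541 -234.87438392] [-3.14108786e+00  3.48595460e-04  1.38631680e+00] 0.034892413327628935 [ 0.50854932 -0.21338887  0.17914731] [-0.17441372  0.56119456  0.66282172  1.87139508 -0.44554283  0.86166041
  0.5267535 ]
poly [[639, 478], [0, 476], [253, 308], [361, 297]] 
bay [[365.9, -530.9], [-359.2, -528.4], [-59.7, -313.0], [40.3, -301.5]] 
rect ((2.7708740234375, -417.16033935546875), (727.02880859375, 231.29071044921875), 0.050017014145851135)
```

View pics/w2.png

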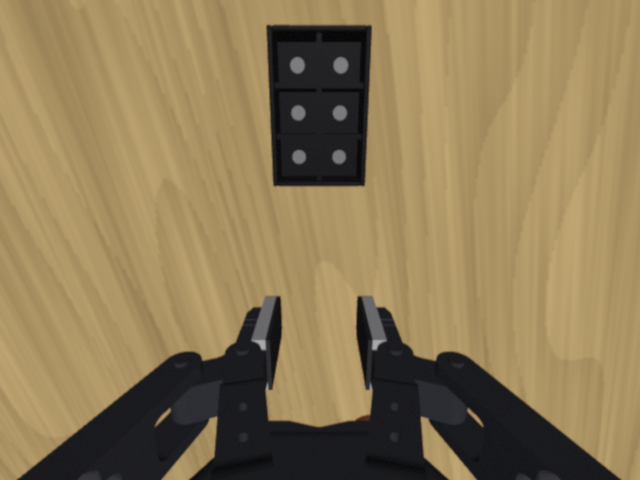

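Wrist view: the tray is square to the tool and centred (px x 267–371, rows 26–185). The blocks are out of view, so I'll look from farther forward to get tray and gap in one picture.

>>> {"name": "move_arm", "arguments": {"jaw": [150,150,150], "dp": [[0.065,0,-0.04],[0.065,0,-0.04],[0,0,0]], "rotation": [[0,0,0],[0,0,0],[0,0,0]]}}

```text
clock: 7.5
position: [0.5294, -0.1074, 0.2448]
tool_rot: [3.139, -0.002, 1.396]
force: [-0.2, -1.2, -0.5]
grip_width: 0.035
```

Run:
```python
from h import *
s=bot.observe();c=calibration("wrist");print("tcp bay",bay(s["position"][:2]),s["tool_rot"],s["position"])
b=grab_frame("wrist");cv2.imwrite("pics/w3.png",b)
wristtray(b,c,295)
h,S,v=cv2.split(cv2.cvtColor(b,cv2.COLOR_BGR2HSV))
for k in blobs((((h<11)|(h>170))&(S>120)&(v>70)).astype(np.uint8)*255,(0,0,640,300),400):
    q=cv2.approxPolyDP(cv2.convexHull(k),5,True)[:,0];print("red",q.tolist(),[bay(plane(c,p,.045)).round(1).tolist() for p in q])
```

```text
tcp bay [   1.69447866 -126.85327294] [ 3.13901200e+00 -1.75785975e-03  1.39605100e+00] [ 0.52943134 -0.10740037  0.24484213]
poly [[350, 165], [349, 272], [284, 272], [281, 168]] 
bay [[33.7, -80.7], [37.1, -196.6], [-34.7, -197.1], [-35.1, -84.3]] 
rect ((1.2472190856933594, -139.271728515625), (117.10882568359375, 73.97923278808594), 89.9904556274414)
red [[396, 12], [443, 45], [433, 113], [361, 112], [364, 53], [379, 11]] [[67.9, 49.2], [111.5, 24.6], [109.2, -31.7], [41.7, -31.5], [41.9, 17.6], [53.2, 49.8]]
red [[271, 43], [277, 111], [202, 109], [197, 40], [259, 33]] [[-40.5, 24.6], [-36.9, -31.4], [-106.8, -30.3], [-105.5, 26.3], [-50.8, 32.2]]
red [[605, 0], [581, 30], [550, 42], [523, 33], [507, 5]] [[245.8, 59.9], [230.9, 37.4], [205.9, 27.9], [180.6, 34.6], [162.6, 55.4]]
```

View pics/w3.png

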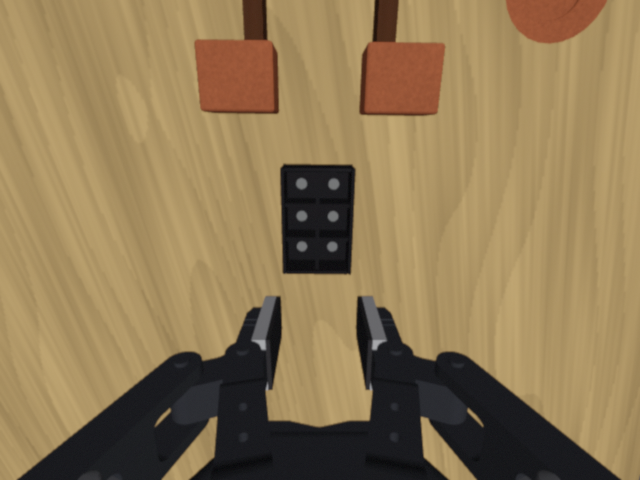

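The tray (mid-column ≈317) sits in line with the gap (mid-column ≈318.5) to about 1.5 mm and square. Now back and down behind the trailing side.

>>> {"name": "move_arm", "arguments": {"jaw": [150,150,150,150,150,150,150,150], "dp": [[-0.065,0,0],[-0.065,0,0],[0,0,0.07],[0,0,0.07],[0,0,0.07],[0,0,0.06],[0,0,0.02],[0,0,0]], "rotation": [[0,0,0],[0,0,0],[0,0,0],[0,0,0],[0,0,0],[0,0,0],[0,0,0],[0,0,0]]}}

```text
clock: 8.55
position: [0.5079, -0.2146, 0.0113]
tool_rot: [-3.141, 0.0, 1.385]
force: [-0.0, -0.4, 0.1]
grip_width: 0.0352
```

Run:
```python
from h import *
s=bot.observe();c=calibration("wrist");print("tcp bay",bay(s["position"][:2]),s["tool_rot"],s["position"],s["force"])
b=grab_frame("wrist");cv2.imwrite("pics/w4.png",b)
wristtray(b,c,290)
```

```text
tcp bay [   0.28102856 -236.1381752 ] [-3.14062125e+00  1.75906783e-04  1.38548792e+00] [ 0.50793943 -0.21456047  0.01127998] [-0.01787945 -0.42013289  0.12522689]
poly [[450, 0], [423, 257], [216, 257], [189, 0]] 
bay [[38.0, -120.5], [37.9, -198.3], [-35.7, -198.2], [-35.7, -120.4]] 
rect ((1.1063613891601562, -159.51303100585938), (78.16443634033203, 74.21752166748047), 89.92963409423828)
```

>>> {"name": "move_arm", "arguments": {"jaw": [150,150,150,150,150,150,150,150,150], "dp": [[0.011,0.001,0],[0.011,0,0],[0.011,0,0],[0.011,0,0],[0.011,0,0],[0.011,0,0],[0.011,0,0],[0.011,0,0],[0,0,0]], "rotation": [[0,0,0],[0,0,0],[0,0,0],[0,0,0],[0,0,0],[0,0,0],[0,0,0],[0,0,0],[0,0,0]]}}

```text
clock: 9.72
position: [0.5224, -0.1435, 0.0112]
tool_rot: [-3.141, -0.0, 1.387]
force: [0.5, -0.5, -0.5]
grip_width: 0.0349
```

Run:
```python
from h import *
s=bot.observe();c=calibration("wrist");print("tcp bay",bay(s["position"][:2]),s["tool_rot"],s["position"],s["force"])
b=grab_frame("wrist");cv2.imwrite("pics/w5.png",b)
wristtray(b,c,290)
t=grab_frame("top");
cv2.imwrite("pics/c5.png",np.vstack([cv2.resize(b,(400,300)),cv2.resize(t[180:300,235:395],(400,300),interpolation=cv2.INTER_CUBIC)]))
```

```text
tcp bay [   1.46499367 -163.60717736] [-3.14130386e+00 -4.93741752e-04  1.38715092e+00] [ 0.52244502 -0.14348491  0.01118447] [ 0.48624256 -0.4769904  -0.49750799]
poly [[445, 0], [415, 289], [215, 289], [184, 0]] 
bay [[37.5, -47.9], [37.3, -138.3], [-36.2, -138.3], [-36.2, -48.0]] 
rect ((0.6581192016601562, -93.13733673095703), (74.1147232055664, 90.35343170166016), 0.02464102953672409)
```

View pics/c5.png

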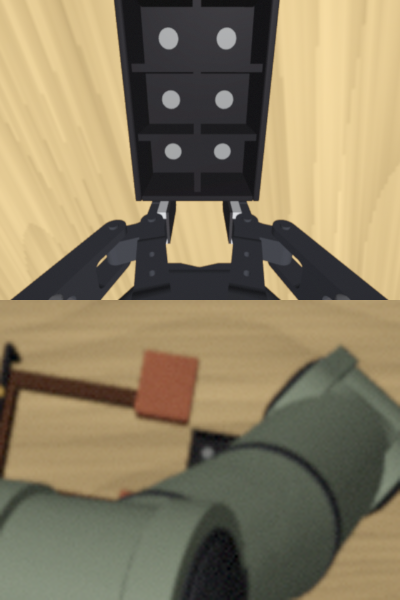

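Tray is still square and centred (x≈+0.7, angle≈0), just before the gap. Pushing in.

>>> {"name": "move_arm", "arguments": {"jaw": [150,150,150,150,150,150,150,150], "dp": [[0.01,0,0],[0.01,0,0],[0.01,0,0],[0.01,0,0],[0.01,0,0],[0.01,0,0],[0.01,0,0],[0.01,0,0]], "rotation": [[0,0,0],[0,0,0],[0,0,0],[0,0,0],[0,0,0],[0,0,0],[0,0,0],[0,0,0]]}}

```text
clock: 10.82
position: [0.5341, -0.0811, 0.0113]
tool_rot: [-3.142, 0.0, 1.386]
force: [-0.1, -2.5, 1.3]
grip_width: 0.0349
```

Run:
```python
from h import *
s=bot.observe();c=calibration("wrist");print("tcp bay",bay(s["position"][:2]),s["tool_rot"],s["position"],s["force"])
b=grab_frame("wrist");cv2.imwrite("pics/w6.png",b)
wristtray(b,c,290)
```

```text
tcp bay [   1.44634441 -100.16212237] [-3.14154180e+00  4.12021110e-05  1.38586077e+00] [ 0.53409719 -0.08111903  0.01129558] [-0.05752815 -2.49938563  1.33294571]
poly [[446, 0], [416, 288], [216, 289], [183, 0]] 
bay [[38.0, 15.5], [37.7, -74.5], [-35.8, -74.8], [-36.3, 15.6]] 
rect ((0.86370849609375, -29.649845123291016), (90.43714141845703, 74.8665771484375), 89.92613983154297)
```

View pics/w6.png

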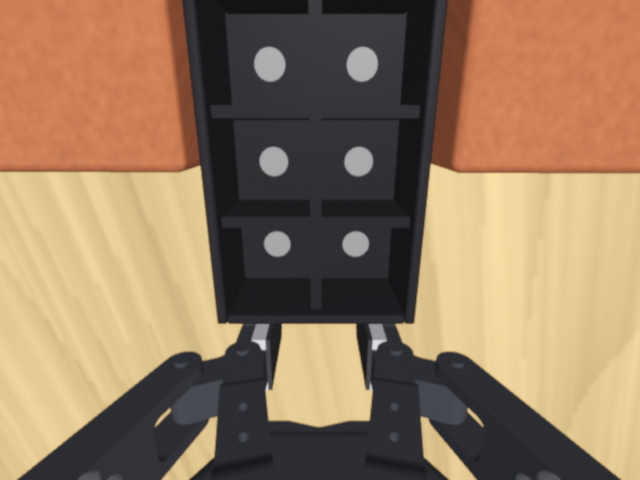

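The tray is in the gap, centred to about 1 mm between the block edges (183 and 457 against the tray's 200–433 at row 170). Force is low, so I'll continue.

>>> {"name": "move_arm", "arguments": {"jaw": [150,150,150,150,150,150,150,150,150,150], "dp": [[0.012,0,0],[0.012,0,0],[0.012,0,0],[0.012,0,0],[0.012,0,0],[0.012,0,0],[0.012,0,0],[0.012,0,0],[0.012,0,0],[0.012,0,0]], "rotation": [[0,0,0],[0,0,0],[0,0,0],[0,0,0],[0,0,0],[0,0,0],[0,0,0],[0,0,0],[0,0,0],[0,0,0]]}}

```text
clock: 12.12
position: [0.5518, 0.0133, 0.0113]
tool_rot: [-3.142, 0.0, 1.386]
force: [0.3, -1.2, -0.6]
grip_width: 0.0356
```

>>> {"name": "move_arm", "arguments": {"jaw": [150,150,150,150,150,150], "dp": [[0.008,0,0],[0.008,0,0],[0.005,0,0],[0.005,0,0],[0.005,0,0],[0,0,0]], "rotation": [[0,0,0],[0,0,0],[0,0,0],[0,0,0],[0,0,0],[0,0,0]]}}

```text
clock: 12.88
position: [0.5563, 0.0375, 0.0113]
tool_rot: [3.142, -0.0, 1.386]
force: [-0.2, 0.3, -0.4]
grip_width: 0.0348
```

Run:
```python
from h import *
s=bot.observe();print("tcp bay",bay(s["position"][:2]),s["tool_rot"],s["force"])
```

```text
tcp bay [ 1.46479681 20.50964701] [ 3.14158581e+00 -1.58308532e-04  1.38637616e+00] [-0.20204465  0.28867124 -0.35653209]
```

>>> {"name": "move_arm", "arguments": {"jaw": [150,150,150,150,150,150], "dp": [[0.003,0,0],[0.003,0,0],[0.003,0,0],[0.003,0,0],[0.001,0,0],[0,0,0]], "rotation": [[0,0,0],[0,0,0],[0,0,0],[0,0,0],[0,0,0],[0,0,0]]}}

```text
clock: 13.62
position: [0.5582, 0.0475, 0.0113]
tool_rot: [3.142, -0.0, 1.386]
force: [0.7, 0.1, 1.0]
grip_width: 0.0348
```

>>> {"name": "move_arm", "arguments": {"jaw": [150,150,150], "dp": [[0.001,0,0],[0.001,0,0],[0,0,0]], "rotation": [[0,0,0],[0,0,0],[0,0,0]]}}

```text
clock: 14.0
position: [0.5584, 0.0486, 0.0113]
tool_rot: [-3.142, 0.0, 1.386]
force: [-1.7, -4.8, 0.2]
grip_width: 0.0349
```

Run:
```python
from h import *
s=bot.observe();print("tcp bay",bay(s["position"][:2]),s["tool_rot"],s["force"])
b=grab_frame("wrist");cv2.imwrite("pics/w7.png",b)
```

```text
tcp bay [ 1.44963085 31.78074266] [-3.14155818e+00  4.14035551e-04  1.38568744e+00] [-1.65017045 -4.75467072  0.1504964 ]
```

View pics/w7.png

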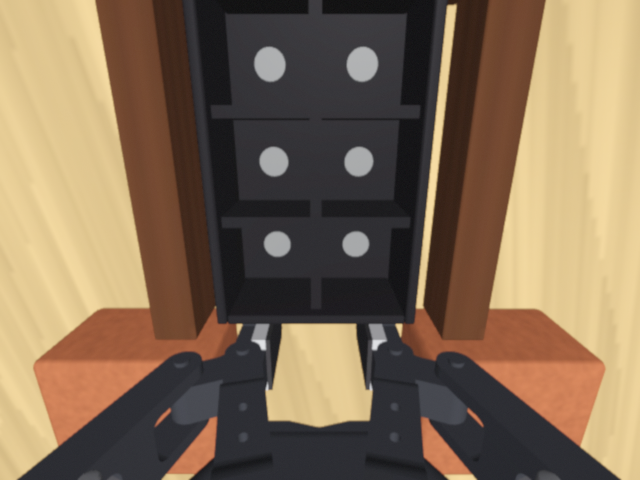

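Contact is starting (−4.8 N at TCP y≈31.8, near the expected 33). I'll press on gently to seat it.

>>> {"name": "move_arm", "arguments": {"jaw": [150,150,150], "dp": [[0.001,0,0],[0.001,0,0],[0,0,0]], "rotation": [[0,0,0],[0,0,0],[0,0,0]]}}

```text
clock: 14.42
position: [0.5582, 0.0486, 0.0113]
tool_rot: [-3.141, 0.002, 1.385]
force: [-3.6, -11.9, 3.1]
grip_width: 0.0349
```

>>> {"name": "move_arm", "arguments": {"jaw": [150,150,150], "dp": [[0.001,0,0],[0.0005,0,0],[0,0,0]], "rotation": [[0,0,0],[0,0,0],[0,0,0]]}}

```text
clock: 14.8
position: [0.5582, 0.0487, 0.0113]
tool_rot: [-3.141, 0.003, 1.384]
force: [-5.3, -18.3, 4.0]
grip_width: 0.0351
```

The TCP has stopped with force at 18 N, so the tray is seated. I'll back off straight, lift, and look from above.

>>> {"name": "move_arm", "arguments": {"jaw": [150,150,150,150,150,150,150,150,150], "dp": [[-0.01,0,0],[-0.04,0,0],[-0.04,0,0],[0,0,-0.07],[0,0,-0.07],[0,0,-0.07],[0,0,-0.07],[0,0,0],[0,0,0]], "rotation": [[0,0,0],[0,0,0],[0,0,0],[0,0,0],[0,0,0],[0,0,0],[0,0,0],[0,0,0],[0,0,0]]}}

```text
clock: 15.92
position: [0.5456, -0.0185, 0.235]
tool_rot: [-3.141, -0.001, 1.387]
force: [-0.2, 0.3, 0.0]
grip_width: 0.035
```

Run:
```python
from h import *
s=bot.observe();c=calibration("wrist");print("tcp bay",bay(s["position"][:2]),s["tool_rot"],s["position"],s["force"])
b=grab_frame("wrist");cv2.imwrite("pics/w8.png",b)
wristtray(b,c,290)
cv2.imwrite("pics/c8.png",cv2.resize(b[:320,160:480],(640,640))[:600])
```

```text
tcp bay [  1.23633966 -36.48689741] [-3.14138324e+00 -8.30654189e-04  1.38678259e+00] [ 0.5456036  -0.01849171  0.23502109] [-0.16773028  0.27850316  0.04826103]
poly [[398, 0], [387, 140], [251, 143], [242, 0]] 
bay [[68.5, 146.0], [66.5, 33.4], [-62.3, 30.6], [-62.5, 146.0]] 
rect ((2.8011550903320312, 87.87539672851562), (116.3077163696289, 131.5383758544922), 89.99594116210938)
```

View pics/c8.png

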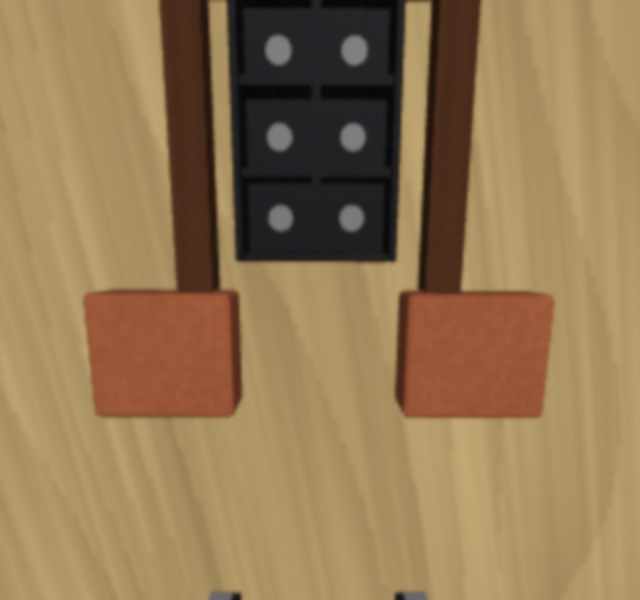

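Square in the pen, with the trailing side about 14 mm past the blocks. One last look forward at the back-board end.

>>> {"name": "move_arm", "arguments": {"jaw": [150,150,150,150], "dp": [[0.06,0,-0.02],[0.06,0,-0.02],[0,0,0],[0,0,0]], "rotation": [[0,0,0],[0,0,0],[0,0,0],[0,0,0]]}}

```text
clock: 16.48
position: [0.5629, 0.0747, 0.2663]
tool_rot: [-3.14, 0.001, 1.386]
force: [0.0, -0.5, -0.6]
grip_width: 0.0351
```

Run:
```python
from h import *
c=calibration("wrist")
b=grab_frame("wrist");cv2.imwrite("pics/w9.png",b)
g=b.max(axis=2).astype(int)
for x in (295,320,345): 
    print(x,[(r,g[r,x]) for r in range(0,480,6)][:40]) if x==320 else None
for p in((320,100),): print(bay(plane(c,p,.04)))
cv2.imwrite("pics/c9.png",cv2.resize(b[40:300,180:460],(646,600)))
```

```text
320 [(0, np.int64(181)), (6, np.int64(181)), (12, np.int64(182)), (18, np.int64(183)), (24, np.int64(184)), (30, np.int64(184)), (36, np.int64(184)), (42, np.int64(183)), (48, np.int64(182)), (54, np.int64(181)), (60, np.int64(180)), (66, np.int64(182)), (72, np.int64(184)), (78, np.int64(185)), (84, np.int64(188)), (90, np.int64(186)), (96, np.int64(186)), (102, np.int64(66)), (108, np.int64(54)), (114, np.int64(35)), (120, np.int64(37)), (126, np.int64(37)), (132, np.int64(37)), (138, np.int64(36)), (144, np.int64(33)), (150, np.int64(36)), (156, np.int64(35)), (162, np.int64(37)), (168, np.int64(36)), (174, np.int64(34)), (180, np.int64(24)), (186, np.int64(33)), (192, np.int64(35)), (198, np.int64(33)), (204, np.int64(32)), (210, np.int64(26)), (216, np.int64(27)), (222, np.int64(187)), (228, np.int64(187)), (234, np.int64(187))]
[  2.96060709 164.85566001]
```

View pics/c9.png

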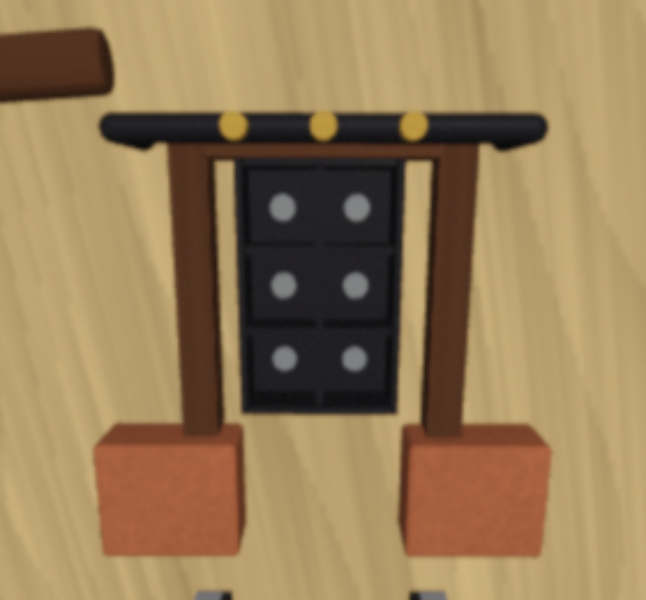

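The tray's leading side lies flush and parallel along the back board, with no bench visible between them. The gripper is clear, so I'm handing in.

```bash
python3 -c "
from workcell import workorder
print(workorder.job_done())"
```

```text
the job is handed in; nothing more can be done
None
```

The tray is home: its leading short side sits flush and square against the back board, and I handed the job in at about 16.5 s of the 67 s allowed.

I first pushed the tray's +x long side with both fingers to square it and bring it in line with the gap. Then I pushed the trailing side through the gap with both fingers until it stopped at the board. The arm stopped moving at about 19 N. I then backed the fingers off and lifted them clear.

- **Position:** the last wrist picture shows no bench between the tray and the board. The trailing side is about 14 mm past the blocks, by eye.
- **Centring:** it went through the gap about 1 mm off centre, with no sign of touching the blocks.
- **Bystanders:** the path was planned clear of the pot, saucer, trowel and sprayer, and I saw no contact with them. I did not take a final overview picture to confirm they had not moved.
- **Checks that disagreed:**
  - The tray's rim measured 2–3 mm small in most of the wrist views.
  - The automatic tray outline in the second-last picture failed because it merged with the timber. I judged the final fit from the pictures and the contact force instead.

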